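Free a jammed tube block from a dry block heater

ROBOT

A 7-joint arm with a two-finger parallel gripper is mounted at the origin on the work surface. World frame = base frame: x ahead of the robot, y to its left, z up, the work surface at z = 0. Lengths are in mm, angles in degrees, forces in N, time in s.
With the tool pointing down it reaches from about 400 to 850 mm from the base axis. Payload 4.4 kg.
Tool frame: the origin (TCP) lies at the very end of the fingers, on their centre line; the grasp point (between the pads) lies manip.grasp_offset behind it (manip.grasp_offset is the distance from the TCP to the grasp point, in mm); z points along the fingers, y is the line along which they close (so a half turn about z gives the same grasp; the last joint's range is limited). The gripper opens to 94 mm and grips with 3 to 60 N. Pads are 16 mm wide; open, the fingers measure 119 mm over their backs; the gripper's body (75 mm by 177 mm) begins 78 mm behind the grasp point.
Start: joints at [-69.832, 36.005, 2.206, 86.941, -1.547, 57.084, -1.146], TCP at [263.716, 594.115, 205.478] pointing down, gripper open.
Joint ranges: [-175.42, 175.42], [-21.48, 121.26], [-71.46, 75.88], [10.55, 141.38], [-63.04, 243.04], [13.31, 113.54], [-168.57, 168.57]. Speed limits (degrees/s): [147.25, 147.25, 180, 180, 180, 180, 180].

INTERFACE

Orientations are given as a 3x3 rotation matrix whose columns are the frame's x, y, z axes.
In Python, from bench import readout, snapshot, workorder, manip gives the robot as it stands.
- The arm moves only by the tool jog_arm, never from a script. Its argument "commands" is a list of rows, each a list of 3 entries, a list of its own where there are three numbers: the shift along the world's x, y, z in mm, then the turn, a rotation vector about the world's x, y, z in rad, then the gripper command: -1 is fully open, 1 is shut, values between are in proportion. A call has 1 to 5 rows; each row shifts and turns the commanded pose from where the row before left it; what a row does not reach is not made up. A row lasts 1/10 s, in which the tool goes at most 50 mm and 8.59 degrees, less where a joint would pass 70% of its speed; a pose out of reach is approached as far as the arm can. A call is refused whole if a number of a shift passes 50 or a number of a turn 0.15, either way. A call with a gripper value outside its range is refused whole. The fingers move at their own pace and stop on an object; "newtons" is the grip in N (left out, the last holds). Time passes only in rows, so rows that do not move let the fingers close. It gives the time, the measured TCP pose, the force, the opening and the grip force at its end, in the units of the state.
- readout.sense(): the state, without advancing time (a new reading comes with each control period).
- snapshot(name): name is "side" or "top" or "wrist"; returns a dict with "color" (420x560x3 uint8, blue, green, red), "intrinsics" (3x3 intrinsics, pixels), "origin" and "rotation" of the camera in the world. Camera axes: x right, y up, looking along -z (the intrinsics and any distortion apply to the point x, -y, -z); pixel columns grow to the right and rows downward; lengths in mm; the calibration is good to about 2 mm. A picture is of the moment at which its call begins. There is no depth.
- workorder.close_job(): hands the job in; it is judged then, once.
The state is a dict: "time_s": time; "joint_positions": joint angles; "qvel": joint speeds; "joint_efforts": joint torques, N m; "position": TCP position; "tool_rot": TCP orientation; "ft_force": force on the tool from outside, world axes, zero at the start; "torque": the same for the moment, N m; "opening": opening from 0.0 (shut) to 1.0 (fully open); "gripper_force": force on a finger pad.
Only numpy, scipy, OpenCV 4.12 (cv2) and the standard library are available. Lean on these libraries where they do the work, as an engineer would, in place of code of your own. Each camera call takes 0.05 s, during which the arm holds its last target. There are 200 camera calls.

TASK

Lift the hold-down yoke off its post on the heater and lay it flat in the steel tray. Then take the jammed aluminium tube block by its handle and rock it left and right in its seat until it has pushed both jaws back, lift it straight up until it is just clear of the jaws, and finish still holding it there upright over its well. Leave everything else on the bench where it is.

Things in the scene. Friction and masses are not known exactly. Their poses are not given: they have to be found in the camera images.
- heater: Fixed white bench heater, 250 (x) by 200 (y) mm, deck 75 mm above the bench, front panel at its -x. Origin: on the bench, under the middle of the well. z up; y is the rocking direction (left = +y). Two steel jaws stand on the deck left and right of the block; their lips overlap its shoulders by 3 mm, from 99.5 to 108.5 mm above the bench.
- post_top (a point): Top of the steel post on the heater's deck, 80 mm along the heater's x from its origin, 146 mm above the bench: 10 mm thick, with an 28 mm collar up to 117 mm above the bench that carries the yoke's ring end.
- well (a point): Centre of the well's floor, 35 mm above the bench, where the block's underside stands. The well is 59 mm in x; in y it is 47 mm over the lowest 8 mm and 62 mm above that, so the block's foot is held and its top can lean.
- block: Loose aluminium tube block, 0.36 to 0.59 kg, held down by the jaws. Origin: centre of its underside; axes as the heater's when seated. Lower body 56 (x) by 44 (y) by 60 mm high, then a neck 50 by 37 mm from 60 to 82 mm: a 3.5 mm shoulder left and right. Above it a dark handle, a flat arch along y: bar 12 mm thick in x, 44 mm long in y, from 111 to 130 mm, space under it 29 mm high.
- block_neck (a point): Centre of the block's neck, 71 mm above its underside. The jaw lips are 4.5 mm above the shoulders: a straight pull hits them. Leaning the block 0.1 to 0.13 rad about its x, turning on its lower edge on the well's floor (handle bar 12 to 15 mm in y, 2 to 3 mm up), makes the neck push that side's jaw back. Rock with the block down on the floor, not pulled up.
- block_handle (a point): Middle of the handle's bar, 120.5 mm above the block's underside, to be gripped from above across its 12 mm (fingers closing along the block's x).
- jaw_left (a joint): Left (heater +y) jaw: 0 = lip at the neck, over the shoulder, 0.008 m = pushed fully back; stiff, about 8 N to move, stays where it is pushed. From 0.003 m on it no longer covers a centred shoulder.
- jaw_right (a joint): Right (heater -y) jaw, the same, pushed back towards -y.
- yoke: Loose steel hold-down yoke, 0.15 kg, flat bar 8 mm thick. Origin: underside, on the axis of the 18 mm hole in its 34 mm square ring end, which sits over the heater's post; the 16 mm wide bar runs from there along its -x to the toe at x -67 mm, which lies on the +x end of the block's neck. It must be raised 30 mm to come off the post.
- yoke_tab (a point): Grip point in the yoke's upright black tab (24 mm along x, 10 mm thick in y, from 8 to 38 mm above the yoke's underside): 35 mm from the yoke's origin along its -x, 26 mm above its underside.
- tray: Fixed shallow steel tray, 180 (x) by 140 (y) mm, walls 14 mm high and 4 mm thick, floor 4 mm thick; empty. Origin: on the bench under its centre. It stands left or right of the heater; the tube rack stands on the other side.
- rack: Bystander: blue tube rack with capped tubes, 100 (x) by 140 (y) by 72 mm high. Origin: centre of its underside.
- bottle: Bystander: bottle with orange cap, 70 mm in diameter, 150 mm high. Origin: centre of its underside.
- beaker: Bystander: glass beaker, 70 mm wide, 85 mm high. Origin: centre of its underside.
- tip_box: Bystander: grey pipette tip box, 80 (x) by 120 (y) by 50 mm high. Origin: centre of its underside.
- jar: Bystander: amber jar, 56 mm wide, 65 mm high. Origin: centre of its underside.
- notebook: Bystander: blue notebook, 150 (x) by 110 (y) by 14 mm. Origin: centre of its underside.
- driver: Bystander: screwdriver lying on the bench. Origin: underside, near its middle.
Mind the look-alikes: they are no part of the job. Of the things like the yoke, leave any that is brown, red or yellow; of the rest the smaller one is meant.

How it is judged:
By the outcome, as a careful person would: the job done as asked, in the order asked, and still so for the second after the job is handed in, while the arm keeps its last pose, push and grip.
It also fails if it takes over 64 s, if anything falls off the work surface, if the arm or the gripper's body presses on something with over 40 N, if the wrist force passes 120 N, or if a joint passes its speed limit or range.

## Working session

There is one attempt and no reset: what is moved stays moved. The work goes in short steps, Python scripts to look and compute and a tool call to move; the robot and the scene stay as the last step left them, time stands still between calls to the robot, and variables do not carry over. Pictures are saved under pics/ and viewed, at most 10 in all, crops included, and the job is handed in when it is done.

Besides the shell and the picture viewer there is one more tool, called by a JSON object that holds its "name" and its "arguments", one argument or row to a line. jog_arm: Moves the arm, as the interface text tells. Its arguments: {"type":"object","properties":{"commands":{"type":"array","items":{"type":"array"}},"newtons":{"type":"number"}},"required":["commands"]}

```bash
mkdir -p pics
python3 - <<'E'
from bench import readout, snapshot, workorder, manip
import cv2, numpy as np, json
s=readout.sense(); print({k:np.round(v,3).tolist() for k,v in s.items()}); print(manip.grasp_offset)
for n in("top","side"):
    p=snapshot(n); cv2.imwrite(f"pics/{n}0.png",p["color"]); print(n,p["intrinsics"],p["origin"],p["rotation"],[k for k in p])
    np.savez(f"{n}0.npz",**{k:np.array(p[k]) for k in("intrinsics","origin","rotation")})
E
ls
```

```text
{'time_s': 0.0, 'joint_positions': [-69.832, 36.059, 2.201, 86.996, -1.545, 57.083, -1.146], 'qvel': [0.077, 0.017, 0.089, -0.026, 0.031, -0.017, 0.034], 'joint_efforts': [-0.0, -54.971, 1.144, -18.663, -0.052, 0.024, 0.0], 'position': [263.434, 593.495, 204.555], 'tool_rot': [[-0.914, 0.406, -0.001], [0.406, 0.914, -0.002], [-0.0, -0.002, -1.0]], 'ft_force': [-0.285, 0.609, -0.358], 'torque': [0.021, 0.021, -0.011], 'gripper_force': 0.0, 'opening': 1.0}
18.8
top [[418.85929827   0.         279.50818933]
 [  0.         418.85929827 203.09747705]
 [  0.           0.           1.        ]] [ 452.87047314   14.38739781 1118.70065797] [[ 0.02907117  0.9970382  -0.07120184]
 [-0.99941168  0.02769571 -0.02022972]
 [-0.01819781  0.07174805  0.99725677]] ['color', 'intrinsics', 'origin', 'rotation']
side [[543.95278091   0.         282.31494887]
 [  0.         543.95278091 211.25601893]
 [  0.           0.           1.        ]] [  34.42510858 -977.01857436 1128.92965474] [[ 0.89185867  0.29577681 -0.34220491]
 [-0.45227524  0.59308069 -0.6661099 ]
 [ 0.00593526  0.74884669  0.66271668]] ['color', 'intrinsics', 'origin', 'rotation']
pics
side0.npz
top0.npz
```

View pics/top0.png

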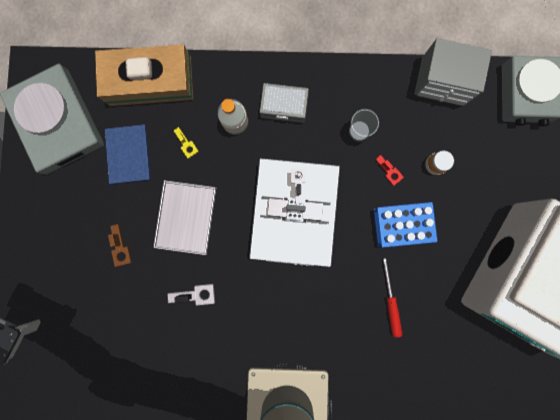

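View pics/side0.png

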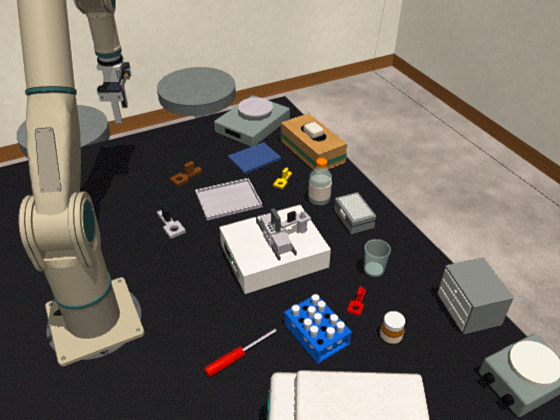

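The top picture shows the heater at about (295,212), the tray to its left at (185,218) and the rack to its right at (406,225). Yoke-like things in it:
- brown at (120,247), yellow at (187,143) and red at (390,170): excluded by colour
- grey on the bench at (193,296): looks larger
- grey on the heater at (295,182): smaller and over the post, so it fits

I'll confirm that in a crop.

```bash
cat > h.py <<'E'
import numpy as np, cv2
from bench import readout, snapshot
def load(n):
    d=np.load(n+".npz"); return {k:d[k] for k in d}
def proj(c,P):
    q=(np.atleast_2d(P)-c["origin"])@c["rotation"]; q=q*[1,-1,-1]; u=q@c["intrinsics"].T; return u[:,:2]/u[:,2:]
def ray(c,uv,z):
    uv=np.atleast_2d(uv).astype(float); d=np.c_[uv,np.ones(len(uv))]@np.linalg.inv(c["intrinsics"]).T
    d=(d*[1,-1,-1])@c["rotation"].T; return c["origin"]+d*((z-c["origin"][2])/d[:,2:])
E
python3 - <<'E'
from h import *
im=cv2.imread("pics/top0.png"); c=load("top0")
a=cv2.resize(im[155:312,155:345],None,fx=3.8,fy=3.8,interpolation=cv2.INTER_CUBIC); cv2.imwrite("pics/crop1.png",a)
# heater deck: white
def rect(mask,z,name):
    n,l,st,_=cv2.connectedComponentsWithStats(mask.astype(np.uint8)); i=1+np.argmax(st[1:,4]); 
    pts=np.argwhere(l==i)[:,::-1]; hull=cv2.convexHull(pts.astype(np.int32))[:,0]
    w=ray(c,hull,z)[:,:2]; r=cv2.minAreaRect(w.astype(np.float32)); print(name,r)
m=np.zeros(im.shape[:2],bool); m[150:275,245:345]=True
rect(m&(im.min(2)>200),75,"heater")
m[:]=0; m[175:262,148:220]=True
rect(m&(im.min(2)>110),14,"tray")
E
```

```text
heater ((506.4835205078125, -2.4195785522460938), (198.4801025390625, 248.64505004882812), 86.06513214111328)
tray ((487.6072082519531, 287.45556640625), (141.43576049804688, 180.91847229003906), 83.8719253540039)
```

View pics/crop1.png

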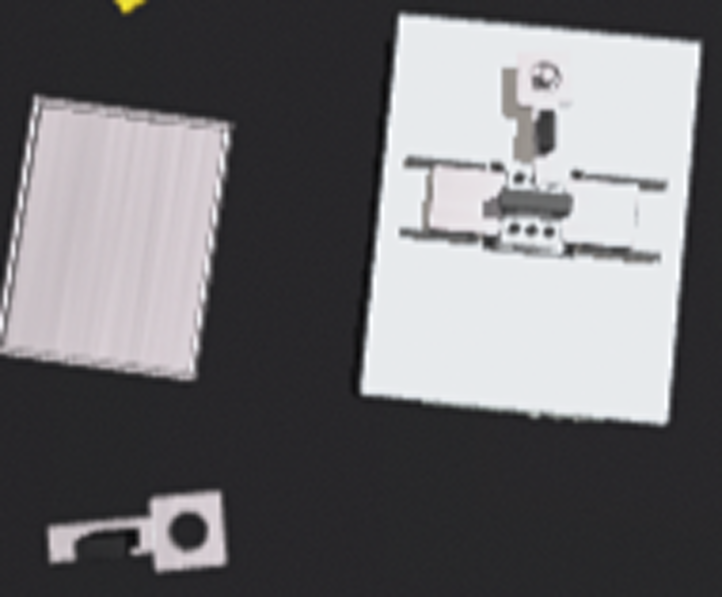

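The crop confirms it. The grey piece on the heater at crop (540,110) has a ring about 52 px wide, against about 72 px for the grey one on the bench, so it is the yoke. The handle is at crop (535,204) and the post at crop (545,77).

Run:
```python
from h import *
c=load("top0"); th=np.radians(-3.93); R=np.array([[np.cos(th),-np.sin(th)],[np.sin(th),np.cos(th)]])
f=lambda x,y:(155+x/3.8,155+y/3.8)
for n,uv,z in(("handletop",f(536,202),165),("post",f(545,75),146),("ring",f(545,80),125),("tabtop",f(545,127),155)):
    w=ray(c,uv,z)[0]; print(n,w.round(1), "heater-centre frame",(R.T@(w[:2]-[506.5,-2.4])).round(1))
s=snapshot("wrist"); print(s["origin"],s["rotation"],s["intrinsics"]); t=readout.sense(); print((t["tool_rot"].T@(s["origin"]-t["position"])), t["tool_rot"].T@s["rotation"])
```

```text
handletop [510.4  -4.3 165. ] heater-centre frame [ 4.1 -1.6]
post [590.   -8.2 146. ] heater-centre frame [83.7 -0. ]
ring [589.8  -8.7 125. ] heater-centre frame [83.5 -0.6]
tabtop [556.9  -8.8 155. ] heater-centre frame [50.7 -2.9]
[193.74463284 625.40525768 383.97850194] [[ 4.06536276e-01 -8.80721075e-01 -2.43019843e-01]
 [ 9.13634578e-01  3.91792563e-01  1.08491685e-01]
 [-3.37546631e-04 -2.66137138e-01  9.63935117e-01]] [[293.91381147   0.         283.73671704]
 [  0.         293.91381147 212.7850251 ]
 [  0.           0.           1.        ]]
[  76.66890901    0.46211215 -179.19222918] [[-8.64978351e-04  9.63948737e-01  2.66086609e-01]
 [ 9.99999036e-01  1.12282039e-03 -8.16891080e-04]
 [-1.08620859e-03  2.66085646e-01 -9.63948779e-01]]
```

{"name": "jog_arm", "arguments": {
  "commands": [
    [[18, -37, 3], [0, 0, 0.022], -1],
    [[18, -37, 3], [0, 0, 0.022], -1],
    [[18, -37, 3], [0, 0, 0.022], -1],
    [[18, -37, 3], [0, 0, 0.022], -1],
    [[18, -37, 3], [0, 0, 0.022], -1]
  ]
}}

```text
time_s: 0.65
position: [354.1, 407.4, 220.4]
tool_rot: [[-0.953, 0.302, -0.0], [0.302, 0.953, -0.0], [0.0, -0.0, -1.0]]
ft_force: [0.9, 0.4, -0.6]
opening: 1.0
gripper_force: 0.0
```

{"name": "jog_arm", "arguments": {
  "commands": [
    [[18, -37, 3], [0, 0, 0.022], -1],
    [[18, -37, 3], [0, 0, 0.022], -1],
    [[18, -37, 3], [0, 0, 0.022], -1],
    [[18, -37, 3], [0, 0, 0.022], -1],
    [[18, -37, 3], [0, 0, 0.022], -1]
  ]
}}

```text
time_s: 1.15
position: [444.1, 222.5, 235.6]
tool_rot: [[-0.981, 0.196, -0.0], [0.196, 0.981, -0.0], [0.0, -0.0, -1.0]]
ft_force: [0.5, -0.6, -0.4]
opening: 0.999
gripper_force: 0.0
```

{"name": "jog_arm", "arguments": {
  "commands": [
    [[18, -37, 3], [0, 0, 0.022], -1],
    [[18, -37, 3], [0, 0, 0.022], -1],
    [[18, -37, 3], [0, 0, 0.022], -1],
    [[18, -37, 3], [0, 0, 0.022], -1],
    [[18, -37, 3], [0, 0, 0.022], -1]
  ]
}}

```text
time_s: 1.65
position: [534.1, 37.5, 250.5]
tool_rot: [[-0.996, 0.087, -0.0], [0.087, 0.996, 0.0], [0.0, 0.0, -1.0]]
ft_force: [1.4, 0.2, 0.3]
opening: 0.998
gripper_force: 0.0
```

{"name": "jog_arm", "arguments": {
  "commands": [
    [[9, -37, 0], [0, 0, 0.022], -1],
    [[0, 0, 0], [0, 0, 0], -1],
    [[0, 0, 0], [0, 0, 0], -1]
  ]
}}

```text
time_s: 1.95
position: [542.4, 1.5, 250.1]
tool_rot: [[-0.998, 0.068, -0.001], [0.068, 0.998, 0.0], [0.001, 0.0, -1.0]]
ft_force: [0.1, -0.1, -1.0]
opening: 0.999
gripper_force: 0.0
```

Run:
```python
from h import *
s=snapshot("wrist"); cv2.imwrite("pics/w1.png",s["color"]); np.savez("w1.npz",**{k:np.array(s[k]) for k in("intrinsics","origin","rotation")})
c=s; t=readout.sense(); print(t["time_s"],t["position"],t["tool_rot"],t["joint_positions"])
print(proj(c,[[510.4,-4.3,165],[590,-8.2,146],[557,-8,155]]))
cv2.imwrite("pics/w1c.png",cv2.resize(s["color"][40:300,130:430],None,fx=2.3,fy=2.3,interpolation=cv2.INTER_CUBIC))
```

```text
2.0 [542.26440698   2.9849532  250.20099064] [[-9.97844582e-01  6.56155276e-02 -8.90878112e-04]
 [ 6.56146929e-02  9.97844595e-01  9.35921522e-04]
 [ 9.50368893e-04  8.75449526e-04 -9.99999165e-01]] [ -4.52262707  24.244121     1.85119703 100.97040609  -0.99816085
  54.84909721  83.97860451]
[[274.39589819 182.96048531]
 [277.117167   255.6529814 ]
 [274.61461479 228.37398145]]
```

View pics/w1c.png

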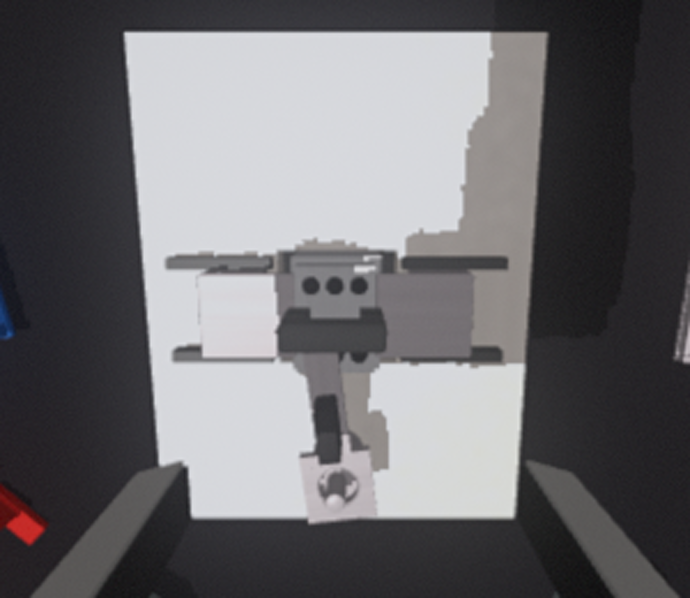

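The wrist view shows the heater's edges square to the tool. The handle is at crop (332,332), the dark tab at (328,428) and the ring end at (338,487), with the yoke turned a little about the post.

Run:
```python
from h import *
from scipy.optimize import minimize
c=load("w1"); f=lambda p:np.array(p)/2.3+[130,40]
ring=ray(c,f([(300,456),(308,522),(377,514),(369,449)]),125)[:,:2]; print("ring",ring.round(1),ring.mean(0).round(1)); 
for a,b in((0,1),(3,2)): d=ring[b]-ring[a]; print(np.linalg.norm(d),np.degrees(np.arctan2(d[1],d[0])))
for a,b in((1,2),(0,3)): d=ring[b]-ring[a]; print(np.linalg.norm(d),np.degrees(np.arctan2(d[1],d[0]))-90)
print("deck",(D:=ray(c,f([(124,32),(547,32),(190,519),(516,519)]),75)[:,:2]).round(1),D.mean(0))
for a,b in((0,1),(2,3)): d=D[b]-D[a]; print(np.linalg.norm(d),np.degrees(np.arctan2(d[1],d[0]))-90)
print("handle near bottom edge (top face +x)",ray(c,f([(278,351),(386,351),(283,310),(382,310)]),165).round(1))
# tab mask fit
im=cv2.imread("pics/w1.png").astype(int); m=np.zeros(im.shape[:2],np.uint8)
y0,y1,x0,x1=[int(v) for v in (395/2.3+40,462/2.3+40,308/2.3+130,350/2.3+130)]
m[y0:y1,x0:x1]=(im[y0:y1,x0:x1].max(2)<75); print(m.sum())
K=4; M=cv2.resize(m.astype(np.float32),None,fx=K,fy=K,interpolation=cv2.INTER_LINEAR)>0.5
def hull(p):
    x,y,a=p; R=np.array([[np.cos(a),-np.sin(a)],[np.sin(a),np.cos(a)]])
    P=[[*(R@[u,v]+[x,y]),z] for u in(-12,12) for v in(-5,5) for z in(125,155)]
    return cv2.convexHull(((proj(c,P)+.5)*K).astype(np.float32)).astype(np.int32)
def cost(p):
    r=np.zeros(M.shape,np.uint8); cv2.fillPoly(r,[hull(p)],1); return (r.astype(bool)^M).sum()/K/K
best=min((minimize(cost,[557,y,a],method="Nelder-Mead",options=dict(initial_simplex=[[557,y,a],[561,y,a],[557,y+4,a],[557,y,a+.1]])) for y in(-9,-6) for a in(-.1,0,.1)),key=lambda r:r.fun)
print(best.x,np.degrees(best.x[2]),best.fun)
```

```text
ring [[577.3 -26.1]
 [611.9 -25.3]
 [610.    8.9]
 [576.    7.1]] [593.8  -8.9]
34.67054109392464 1.3530951992374454
34.04001287911796 3.007861068055322
34.19135934193367 3.2105185158990963
33.19365389440115 2.1531760737346985
deck [[377.3 -95.4]
 [391.  104.4]
 [629.3 -97.7]
 [642.3  88.4]] [ 5.09952115e+02 -8.14495609e-02]
200.25934207595668 -3.9428531965961326
186.58042692030477 -3.994833252875935
handle near bottom edge (top face +x) [[517.8 -26.5 165. ]
 [520.8  16.4 165. ]
 [501.7 -22.9 165. ]
 [504.3  15.8 165. ]]
236
[ 5.58203857e+02 -1.08697967e+01 -5.27329616e-02] -3.02137614127798 102.9375
```

{"name": "jog_arm", "arguments": {
  "commands": [
    [[5, -4, -30], [0, 0, 0.036], -1],
    [[5, -4, -30], [0, 0, 0.036], -1],
    [[5, -4, -30], [0, 0, 0.036], -1],
    [[0, 0, -22], [0, 0, 0], -1],
    [[0, 0, -10], [0, 0, 0], -1]
  ]
}}

```text
time_s: 2.5
position: [556.0, -7.7, 126.5]
tool_rot: [[-0.999, -0.045, -0.004], [-0.045, 0.999, 0.001], [0.004, 0.001, -1.0]]
ft_force: [-0.3, 0.4, 0.7]
opening: 0.996
gripper_force: 0.0
```

{"name": "jog_arm", "arguments": {
  "commands": [
    [[0, 0, 0], [0, 0, 0], 1],
    [[0, 0, 0], [0, 0, 0], 1],
    [[0, 0, 0], [0, 0, 0], 1],
    [[0, 0, 0], [0, 0, 0], 1],
    [[0, 0, 0], [0, 0, 0], 1]
  ],
  "newtons": 30
}}

```text
time_s: 3.0
position: [558.2, -9.9, 129.3]
tool_rot: [[-0.999, -0.042, 0.001], [-0.042, 0.999, 0.0], [-0.001, -0.0, -1.0]]
ft_force: [0.0, 0.8, 0.3]
opening: 0.613
gripper_force: 0.0
```

{"name": "jog_arm", "arguments": {
  "commands": [
    [[0, 0, 0], [0, 0, 0], 1],
    [[0, 0, 0], [0, 0, 0], 1],
    [[0, 0, 0], [0, 0, 0], 1],
    [[0, 0, 0], [0, 0, 0], 1],
    [[0, 0, 0], [0, 0, 0], 1]
  ],
  "newtons": 30
}}

```text
time_s: 3.5
position: [557.7, -9.9, 128.4]
tool_rot: [[-0.999, -0.042, -0.0], [-0.042, 0.999, 0.0], [0.0, 0.0, -1.0]]
ft_force: [0.3, -1.1, -0.7]
opening: 0.186
gripper_force: 0.0
```

{"name": "jog_arm", "arguments": {
  "commands": [
    [[0, 0, 0], [0, 0, 0], 1],
    [[0, 0, 0], [0, 0, 0], 1],
    [[0, 0, 0], [0, 0, 0], 1]
  ],
  "newtons": 30
}}

```text
time_s: 3.8
position: [557.7, -10.1, 128.4]
tool_rot: [[-0.999, -0.042, -0.0], [-0.042, 0.999, -0.0], [0.0, -0.0, -1.0]]
ft_force: [-0.2, -0.2, -0.2]
opening: 0.101
gripper_force: 30.0
```

{"name": "jog_arm", "arguments": {
  "commands": [
    [[0, 0, 5], [0, 0, 0], 1],
    [[0, 0, 10], [0, 0, 0], 1],
    [[0, 0, 15], [0, 0, 0], 1],
    [[0, 0, 15], [0, 0, 0], 1],
    [[0, 0, 15], [0, 0, 0], 1]
  ]
}}

```text
time_s: 4.3
position: [557.8, -9.7, 189.8]
tool_rot: [[-0.999, -0.042, 0.0], [-0.042, 0.999, 0.0], [-0.0, 0.0, -1.0]]
ft_force: [0.1, -0.1, -2.0]
opening: 0.104
gripper_force: 30.0
```

{"name": "jog_arm", "arguments": {
  "commands": [
    [[0, 0, 0], [0, 0, 0], 1],
    [[0, 10, 5], [0, 0, 0], 1],
    [[0, 20, 5], [0, 0, 0], 1],
    [[0, 25, 0], [0, 0, 0], 1],
    [[-7, 25, 0], [0, 0, 0], 1]
  ]
}}

```text
time_s: 4.8
position: [550.8, 71.8, 198.1]
tool_rot: [[-0.999, -0.042, -0.0], [-0.042, 0.999, 0.0], [0.0, 0.001, -1.0]]
ft_force: [-0.5, 1.0, -1.6]
opening: 0.103
gripper_force: 30.0
```

{"name": "jog_arm", "arguments": {
  "commands": [
    [[-8, 24, 0], [0, 0, 0], 1],
    [[-8, 24, 0], [0, 0, 0], 1],
    [[-8, 24, 0], [0, 0, 0], 1],
    [[-8, 24, 0], [0, 0, 0], 1],
    [[-8, 24, 0], [0, 0, 0], 1]
  ]
}}

```text
time_s: 5.3
position: [509.4, 191.9, 197.9]
tool_rot: [[-0.999, -0.043, -0.002], [-0.043, 0.999, -0.0], [0.002, 0.0, -1.0]]
ft_force: [0.7, -0.4, -2.1]
opening: 0.106
gripper_force: 30.0
```

{"name": "jog_arm", "arguments": {
  "commands": [
    [[-7, 22, -10], [0, 0, 0], 1],
    [[-7, 22, -24], [0, 0, 0], 1],
    [[-7, 22, -24], [0, 0, 0], 1],
    [[-7, 22, -24], [0, 0, 0], 1],
    [[-5, 10, -20], [0, 0, 0], 1]
  ]
}}

```text
time_s: 5.8
position: [475.4, 291.4, 94.7]
tool_rot: [[-0.999, -0.046, -0.002], [-0.046, 0.999, 0.001], [0.002, 0.001, -1.0]]
ft_force: [-0.0, 0.8, -0.8]
opening: 0.101
gripper_force: 30.0
```

Run:
```python
from h import *
t=readout.sense(); print(t["time_s"],t["position"],t["ft_force"])
ims=[]
for n in("top","wrist"):
    s=snapshot(n); cv2.imwrite(f"pics/{n}2.png",s["color"]); np.savez(f"{n}2.npz",**{k:np.array(s[k]) for k in("intrinsics","origin","rotation")})
    if n=="top": print(proj(s,[t["position"]]))
    ims.append(s["color"])
cv2.imwrite("pics/b2.png",np.hstack([cv2.resize(ims[1],(520,390)),cv2.resize(ims[0][150:290,130:230],(279,390))]))
```

```text
5.8 [475.43585987 291.41396692  94.72997555] [-0.03973725  0.78490056 -0.7519885 ]
[[174.59768834 220.73243667]]
```

View pics/b2.png

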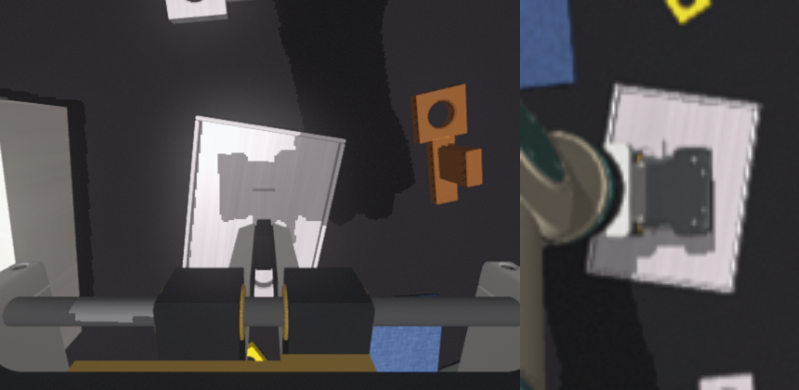

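{"name": "jog_arm", "arguments": {
  "commands": [
    [[0, 0, -20], [0, 0, 0], 1],
    [[0, 0, -25], [0, 0, 0], 1],
    [[0, 0, -18], [0, 0, 0], 1],
    [[0, 0, -8], [0, 0, 0], 1],
    [[0, 0, -4], [0, 0, 0], 1]
  ]
}}

```text
time_s: 6.4
position: [478.0, 287.6, 21.4]
tool_rot: [[-0.999, -0.041, -0.0], [-0.041, 0.999, -0.0], [0.0, -0.0, -1.0]]
ft_force: [-0.5, -0.0, -0.6]
opening: 0.103
gripper_force: 30.0
```

{"name": "jog_arm", "arguments": {
  "commands": [
    [[0, 0, -2], [0, 0, 0], 1],
    [[0, 0, -1.5], [0, 0, 0], 1],
    [[0, 0, -1.5], [0, 0, 0], 1],
    [[0, 0, 0], [0, 0, 0], 1]
  ]
}}

```text
time_s: 6.8
position: [477.9, 288.2, 16.8]
tool_rot: [[-0.999, -0.042, 0.0], [-0.042, 0.999, 0.0], [-0.0, 0.0, -1.0]]
ft_force: [-0.2, -0.5, -1.2]
opening: 0.107
gripper_force: 30.0
```

{"name": "jog_arm", "arguments": {
  "commands": [
    [[0, 0, -0.8], [0, 0, 0], 1],
    [[0, 0, -0.8], [0, 0, 0], 1],
    [[0, 0, 0], [0, 0, 0], 1],
    [[0, 0, 0], [0, 0, 0], 1]
  ]
}}

```text
time_s: 7.2
position: [477.9, 288.2, 15.4]
tool_rot: [[-0.999, -0.042, 0.0], [-0.042, 0.999, 0.0], [-0.0, 0.0, -1.0]]
ft_force: [-1.0, -0.5, 5.8]
opening: 0.106
gripper_force: 30.0
```

{"name": "jog_arm", "arguments": {
  "commands": [
    [[0, 0, 0], [0, 0, 0], 0.4],
    [[0, 0, 0], [0, 0, 0], 0.4],
    [[0, 0, 0], [0, 0, 0], 0.4],
    [[0, 0, 0], [0, 0, 0], 0.4]
  ]
}}

```text
time_s: 7.6
position: [477.6, 288.1, 14.7]
tool_rot: [[-0.999, -0.042, -0.0], [-0.042, 0.999, -0.0], [0.0, -0.0, -1.0]]
ft_force: [0.1, -0.3, -0.4]
opening: 0.301
gripper_force: 0.0
```

{"name": "jog_arm", "arguments": {
  "commands": [
    [[0, 0, 10], [0, 0, 0], 0.4],
    [[0, 0, 25], [0, 0, 0], 0.4],
    [[0, 0, 40], [0, 0, 0], 0.4],
    [[0, 0, 45], [0, 0, 0], 0.4],
    [[0, 0, 45], [0, 0, 0], 0.4]
  ]
}}

```text
time_s: 8.1
position: [477.4, 287.9, 182.1]
tool_rot: [[-0.999, -0.042, -0.0], [-0.042, 0.999, -0.0], [0.0, -0.0, -1.0]]
ft_force: [1.3, 0.1, 0.0]
opening: 0.302
gripper_force: 0.0
```

{"name": "jog_arm", "arguments": {
  "commands": [
    [[3, -24, 7], [0, 0, -0.14], 0],
    [[3, -24, 7], [0, 0, -0.14], 0],
    [[3, -24, 7], [0, 0, -0.14], 0],
    [[3, -24, 7], [0, 0, -0.14], 0],
    [[3, -24, 7], [0, 0, -0.14], 0]
  ]
}}

```text
time_s: 8.6
position: [492.6, 167.2, 216.0]
tool_rot: [[-0.788, 0.616, 0.001], [0.616, 0.788, 0.001], [0.0, 0.001, -1.0]]
ft_force: [-0.5, 0.9, 0.5]
opening: 0.5
gripper_force: 0.0
```

{"name": "jog_arm", "arguments": {
  "commands": [
    [[3, -24, 7], [0, 0, -0.14], 0],
    [[3, -24, 7], [0, 0, -0.14], 0],
    [[3, -24, 7], [0, 0, -0.14], 0],
    [[3, -24, 7], [0, 0, -0.14], 0],
    [[3, -24, 7], [0, 0, -0.14], 0]
  ]
}}

```text
time_s: 9.1
position: [507.5, 47.3, 250.9]
tool_rot: [[-0.206, 0.979, 0.001], [0.979, 0.206, 0.001], [0.001, 0.001, -1.0]]
ft_force: [0.0, -0.3, 0.0]
opening: 0.501
gripper_force: 0.0
```

{"name": "jog_arm", "arguments": {
  "commands": [
    [[3, -24, 0], [0, 0, -0.14], 0],
    [[0, -28, 0], [0, 0, -0.14], 0],
    [[0, 0, 0], [0, 0, 0], 0],
    [[0, 0, 0], [0, 0, 0], 0],
    [[0, 0, 0], [0, 0, 0], 0]
  ]
}}

```text
time_s: 9.6
position: [510.6, -2.4, 250.0]
tool_rot: [[0.064, 0.998, -0.0], [0.998, -0.064, 0.001], [0.001, -0.0, -1.0]]
ft_force: [0.1, 0.8, -0.7]
opening: 0.5
gripper_force: 0.0
```

Run:
```python
from h import *
ims={}
for n in("wrist","top"):
    s=snapshot(n); ims[n]=s["color"]; cv2.imwrite(f"pics/{n}3.png",s["color"]); np.savez(f"{n}3.npz",**{k:np.array(s[k]) for k in("intrinsics","origin","rotation")})
    print(n,proj(s,[[511,-4,165],[592,-8,146]]))
t=readout.sense(); print(t["time_s"],t["position"],t["tool_rot"],t["joint_positions"])
w=cv2.resize(ims["wrist"][60:310,140:420],None,fx=2,fy=2,interpolation=cv2.INTER_CUBIC)
cv2.imwrite("pics/b3.png",np.hstack([w,cv2.resize(ims["top"][165:275,145:195][:, :],(227,500),interpolation=cv2.INTER_CUBIC)]))
```

```text
wrist [[283.26232965 219.61185022]
 [364.36085376 212.94574383]]
top [[295.92377415 207.91315818]
 [298.37526913 173.88678041]]
9.7 [510.6549282   -2.48130839 249.89894872] [[ 6.41436583e-02  9.97940668e-01 -1.22401780e-04]
 [ 9.97940284e-01 -6.41435240e-02  8.93812057e-04]
 [ 8.84120120e-04 -1.79482042e-04 -9.99999593e-01]] [-23.10338872  23.59688148  28.82888597 106.13518598 -13.91146644
  53.75105039   8.31889384]
```

View pics/b3.png

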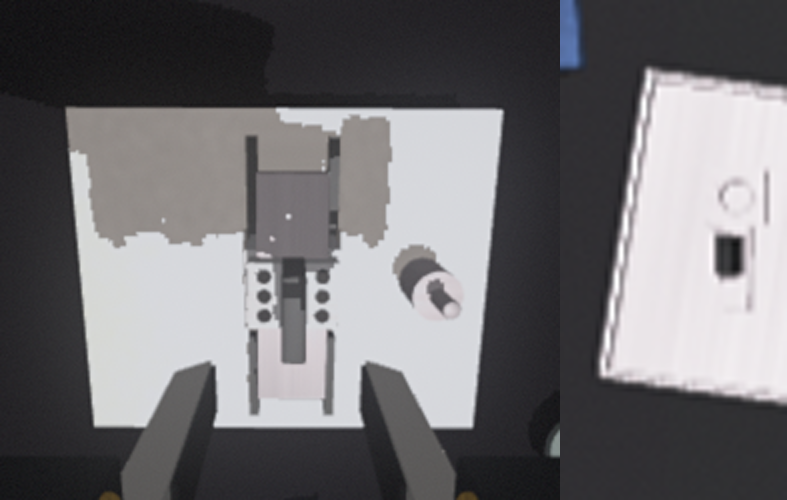

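Picture: the yoke lies flat in the tray, with its ring at (737,197) and tab at (730,257) in the right-hand part. The wrist part shows the bare post top at (453,310) and the handle bar running from about (292,283) to (293,362).

Run:
```python
from h import *
c=load("wrist3"); f=lambda p:np.array(p)/2.+[140,60]
print("post",ray(c,f([(453,310)]),146).round(1))
print("handle top ends",ray(c,f([(292,283),(293,362),(282,362),(305,362)]),165).round(1))
print("deck",(D:=ray(c,f([(66,107),(503,109),(95,428),(473,428)]),75)).round(1),D.mean(0).round(1))
h=np.array([np.cos(np.radians(-3.9)),np.sin(np.radians(-3.9))])
for p in((594,-10),(590,-8.2)): print("origin from post",np.array(p)-80*h)
# tcp check: finger midline
t=readout.sense(); print(proj(c,[t["position"]]))
g=cv2.cvtColor(cv2.imread("pics/wrist3.png"),cv2.COLOR_BGR2GRAY)
for r in (225,232,238): print(r,g[r,272:300])
```

```text
post [[594.2 -10.3 146. ]]
handle top ends [[514.7  13.2 165. ]
 [512.7 -25.5 165. ]
 [507.4 -25.2 165. ]
 [518.4 -25.9 165. ]]
deck [[ 391.6  103.8   75. ]
 [ 641.2   86.5   75. ]
 [ 377.7  -97.5   75. ]
 [ 627.6 -113.9   75. ]] [509.5  -5.3  75. ]
origin from post [514.18525769  -4.55877675]
origin from post [510.18525769  -2.75877675]
[[282.51391987 254.27262256]]
225 [208 209 208 208 207 208 210 210 172 113 105 111 113 115 115 116 115 115
 113 105 115 200 214 213 213 213 212 213]
232 [206 206 205 205 205 205 206 207 168 111 103 111 113 114 114 114 112 113
 111 103 112 198 212 211 210 211 210 210]
238 [203 203 203 202 202 202 203 204 165 111 103 110 112 112 113 112 112 111
 109 101 108 194 209 209 209 209 208 208]
```

{"name": "jog_arm", "arguments": {
  "commands": [
    [[1.3, -1.5, -20], [0, 0, 0], 0],
    [[0, 0, -35], [0, 0, 0], 0],
    [[0, 0, -30], [0, 0, 0], 0],
    [[0, 0, -18], [0, 0, 0], 0],
    [[0, 0, -10], [0, 0, 0], 0]
  ]
}}

```text
time_s: 10.2
position: [511.0, -4.4, 135.3]
tool_rot: [[0.065, 0.998, -0.003], [0.998, -0.065, 0.0], [0.0, -0.003, -1.0]]
ft_force: [-0.4, 0.9, 0.9]
opening: 0.5
gripper_force: 0.0
```

{"name": "jog_arm", "arguments": {
  "commands": [
    [[0, 0, 0], [0, 0, 0], 1],
    [[0, 0, 0], [0, 0, 0], 1],
    [[0, 0, 0], [0, 0, 0], 1],
    [[0, 0, 0], [0, 0, 0], 1],
    [[0, 0, 0], [0, 0, 0], 1]
  ],
  "newtons": 50
}}

```text
time_s: 10.7
position: [512.7, -5.3, 137.6]
tool_rot: [[0.067, 0.998, 0.002], [0.998, -0.067, 0.0], [0.0, 0.002, -1.0]]
ft_force: [0.6, -0.5, 0.2]
opening: 0.121
gripper_force: 50.0
```

{"name": "jog_arm", "arguments": {
  "commands": [
    [[0, 0, 0], [0, 0, 0], 1],
    [[0, 0, 0], [0, 0, 0], 1]
  ]
}}

```text
time_s: 10.9
position: [513.0, -5.3, 137.5]
tool_rot: [[0.067, 0.998, 0.002], [0.998, -0.067, 0.0], [0.0, 0.002, -1.0]]
ft_force: [1.5, -0.3, 3.8]
opening: 0.122
gripper_force: 50.0
```

{"name": "jog_arm", "arguments": {
  "commands": [
    [[0.14, 2.03, 0.4], [-0.02, 0.0014, 0], 1],
    [[0.14, 2.03, 0.35], [-0.02, 0.0014, 0], 1],
    [[0.14, 2.03, 0.3], [-0.02, 0.0014, 0], 1],
    [[0.14, 2.03, 0.25], [-0.02, 0.0014, 0], 1],
    [[0.14, 2.03, 0.25], [-0.02, 0.0014, 0], 1]
  ]
}}

```text
time_s: 11.4
position: [513.4, 3.5, 139.1]
tool_rot: [[0.067, 0.998, -0.005], [0.992, -0.067, -0.103], [-0.103, 0.002, -0.995]]
ft_force: [0.6, -5.8, 4.6]
opening: 0.122
gripper_force: 50.0
```

{"name": "jog_arm", "arguments": {
  "commands": [
    [[0, 0, 0], [0, 0, 0], 1],
    [[0, 0, 0], [0, 0, 0], 1]
  ]
}}

```text
time_s: 11.6
position: [513.4, 4.2, 139.1]
tool_rot: [[0.066, 0.998, -0.005], [0.993, -0.066, -0.102], [-0.102, 0.001, -0.995]]
ft_force: [0.8, -3.9, 6.8]
opening: 0.126
gripper_force: 50.0
```

{"name": "jog_arm", "arguments": {
  "commands": [
    [[0.1, 1.6, 0.2], [-0.012, 0.0008, 0], 1],
    [[0.1, 1.6, 0.2], [-0.012, 0.0008, 0], 1],
    [[0, 0, 0], [0, 0, 0], 1],
    [[0, 0, 0], [0, 0, 0], 1]
  ]
}}

```text
time_s: 12.0
position: [513.5, 6.9, 139.3]
tool_rot: [[0.066, 0.998, -0.007], [0.99, -0.067, -0.127], [-0.127, 0.001, -0.992]]
ft_force: [0.5, -4.4, 6.8]
opening: 0.124
gripper_force: 50.0
```

Run:
```python
from h import *
a=[]
for n in("side","wrist"):
    s=snapshot(n); cv2.imwrite(f"pics/{n}4.png",s["color"]); a.append(s["color"])
print(readout.sense()["torque"])
cv2.imwrite("pics/b4.png",np.hstack([cv2.resize(a[0][190:300,210:340],(473,400),interpolation=cv2.INTER_CUBIC),cv2.resize(a[1][90:290,200:362],(324,400),interpolation=cv2.INTER_CUBIC)]))
```

```text
[-1.37554481 -0.26925276  0.01864484]
```

View pics/b4.png

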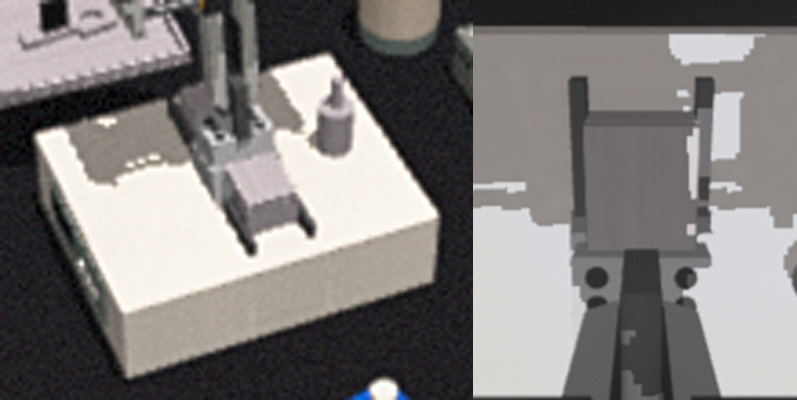

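The side view shows the block leaning left, and in the wrist view (right part, y up) the left jaw at (640,180) has been pushed back along its rails. The measured path matches the pivot geometry, so now I'll rock right.

{"name": "jog_arm", "arguments": {
  "commands": [
    [[-0.23, -3.34, -0.4], [0.031, -0.0021, 0], 1],
    [[-0.23, -3.34, -0.45], [0.031, -0.0021, 0], 1],
    [[-0.23, -3.34, -0.5], [0.031, -0.0021, 0], 1],
    [[-0.23, -3.33, -0.6], [0.031, -0.0023, 0], 1],
    [[0, 0, 0], [0, 0, 0], 1]
  ]
}}

```text
time_s: 12.6
position: [512.9, -5.5, 137.5]
tool_rot: [[0.069, 0.998, 0.002], [0.998, -0.069, 0.001], [0.001, 0.002, -1.0]]
ft_force: [1.2, -1.8, 8.2]
opening: 0.123
gripper_force: 50.0
```

{"name": "jog_arm", "arguments": {
  "commands": [
    [[-0.14, -2.03, 0.4], [0.02, -0.0014, 0], 1],
    [[-0.14, -2.03, 0.35], [0.02, -0.0014, 0], 1],
    [[-0.14, -2.03, 0.3], [0.02, -0.0014, 0], 1],
    [[-0.14, -2.03, 0.25], [0.02, -0.0014, 0], 1],
    [[-0.14, -2.03, 0.25], [0.02, -0.0014, 0], 1]
  ]
}}

```text
time_s: 13.1
position: [512.3, -12.7, 138.9]
tool_rot: [[0.064, 0.998, 0.008], [0.993, -0.065, 0.103], [0.103, 0.001, -0.995]]
ft_force: [2.0, 2.9, 7.3]
opening: 0.121
gripper_force: 50.0
```

{"name": "jog_arm", "arguments": {
  "commands": [
    [[-0.1, -1.6, 0.2], [0.012, -0.0008, 0], 1],
    [[-0.1, -1.6, 0.2], [0.012, -0.0008, 0], 1],
    [[0, 0, 0], [0, 0, 0], 1],
    [[0, 0, 0], [0, 0, 0], 1]
  ]
}}

```text
time_s: 13.5
position: [512.0, -15.6, 139.3]
tool_rot: [[0.064, 0.998, 0.009], [0.99, -0.065, 0.126], [0.127, 0.001, -0.992]]
ft_force: [2.1, 3.5, 6.7]
opening: 0.124
gripper_force: 50.0
```

{"name": "jog_arm", "arguments": {
  "commands": [
    [[-0.1, -1.5, 0], [0.003, 0, 0], 1],
    [[-0.1, -1.0, 0], [0.002, 0, 0], 1],
    [[0, 0, 0], [0, 0, 0], 1],
    [[0, 0, 0], [0, 0, 0], 1]
  ]
}}

```text
time_s: 13.9
position: [511.9, -16.7, 139.4]
tool_rot: [[0.063, 0.998, 0.009], [0.989, -0.064, 0.133], [0.133, 0.0, -0.991]]
ft_force: [2.9, 5.1, 6.6]
opening: 0.122
gripper_force: 50.0
```

{"name": "jog_arm", "arguments": {
  "commands": [
    [[0.22, 3.17, -0.3], [-0.0258, 0.0016, 0], 1],
    [[0.22, 3.17, -0.35], [-0.0258, 0.0016, 0], 1],
    [[0.22, 3.17, -0.4], [-0.0258, 0.0016, 0], 1],
    [[0.22, 3.17, -0.4], [-0.0258, 0.0016, 0], 1],
    [[0.22, 3.17, -0.5], [-0.0258, 0.0016, 0], 1]
  ]
}}

```text
time_s: 14.4
position: [513.2, -3.1, 137.5]
tool_rot: [[0.065, 0.998, 0.002], [0.998, -0.065, -0.0], [0.0, 0.002, -1.0]]
ft_force: [0.4, -1.8, 15.1]
opening: 0.123
gripper_force: 50.0
```

{"name": "jog_arm", "arguments": {
  "commands": [
    [[0, 0, 0], [0, 0, 0], 1],
    [[0, 0, 0], [0, 0, 0], 1]
  ]
}}

```text
time_s: 14.6
position: [513.1, -3.5, 137.5]
tool_rot: [[0.065, 0.998, 0.002], [0.998, -0.065, 0.0], [0.0, 0.002, -1.0]]
ft_force: [2.1, -0.5, 8.0]
opening: 0.12
gripper_force: 50.0
```

Run:
```python
from h import *
a=[]
for n in("side","wrist"):
    s=snapshot(n); cv2.imwrite(f"pics/{n}5.png",s["color"]); a.append(s["color"])
t=readout.sense(); print(t["torque"],t["ft_force"])
cv2.imwrite("pics/b5.png",np.hstack([cv2.resize(a[0][195:285,225:325],(444,400),interpolation=cv2.INTER_CUBIC),cv2.resize(a[1][90:290,200:362],(324,400),interpolation=cv2.INTER_CUBIC)]))
```

```text
[ 0.12677578 -0.16380365 -0.08312554] [1.54703314 0.24677793 8.36506677]
```

View pics/b5.png

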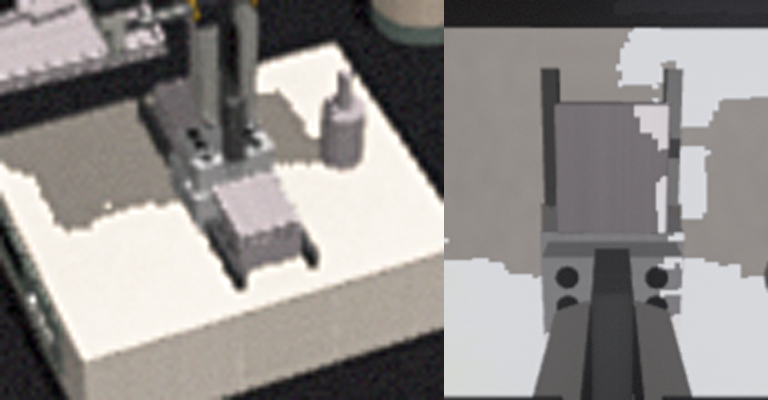

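The side view shows the block upright with the right jaw (foreground) moved out and a gap at the neck. In the wrist view the left jaw stays back. I'll lift gently and watch the force.

{"name": "jog_arm", "arguments": {
  "commands": [
    [[0, 0, 1], [0, 0, 0], 1],
    [[0, 0, 2], [0, 0, 0], 1],
    [[0, 0, 2], [0, 0, 0], 1],
    [[0, 0, 2], [0, 0, 0], 1],
    [[0, 0, 2], [0, 0, 0], 1]
  ]
}}

```text
time_s: 15.2
position: [511.2, -5.3, 145.6]
tool_rot: [[0.067, 0.998, -0.001], [0.998, -0.067, -0.0], [-0.0, -0.001, -1.0]]
ft_force: [0.8, -0.3, -4.9]
opening: 0.127
gripper_force: 50.0
```

{"name": "jog_arm", "arguments": {
  "commands": [
    [[0, 0, 1], [0, 0, 0], 1],
    [[0, 0, 0], [0, 0, 0], 1]
  ]
}}

```text
time_s: 15.4
position: [511.4, -5.4, 146.9]
tool_rot: [[0.067, 0.998, -0.0], [0.998, -0.067, 0.0], [0.0, -0.0, -1.0]]
ft_force: [1.1, 0.1, -4.1]
opening: 0.122
gripper_force: 50.0
```

{"name": "jog_arm", "arguments": {
  "commands": [
    [[0, 0, 5], [0, 0, 0], 1],
    [[0, 0, 8], [0, 0, 0], 1],
    [[0, 0, 8], [0, 0, 0], 1],
    [[0, 0, 8], [0, 0, 0], 1],
    [[0, 0, 8], [0, 0, 0], 1]
  ]
}}

```text
time_s: 15.9
position: [512.0, -5.4, 184.8]
tool_rot: [[0.067, 0.998, 0.001], [0.998, -0.067, 0.0], [0.0, 0.001, -1.0]]
ft_force: [0.6, 0.5, -6.1]
opening: 0.123
gripper_force: 50.0
```

{"name": "jog_arm", "arguments": {
  "commands": [
    [[0, 0, 8], [0, 0, 0], 1],
    [[0, 0, 8], [0, 0, 0], 1],
    [[0, 0, 8], [0, 0, 0], 1],
    [[0, 0, 5], [0, 0, 0], 1],
    [[0, 0, 3], [0, 0, 0], 1]
  ]
}}

```text
time_s: 16.4
position: [512.2, -5.4, 216.5]
tool_rot: [[0.067, 0.998, 0.001], [0.998, -0.067, 0.0], [0.0, 0.001, -1.0]]
ft_force: [-0.8, 0.6, -4.7]
opening: 0.122
gripper_force: 50.0
```

{"name": "jog_arm", "arguments": {
  "commands": [
    [[0, 0, 0], [0, 0, 0], 1],
    [[0, 0, 0], [0, 0, 0], 1],
    [[0, 0, 0], [0, 0, 0], 1],
    [[0, 0, 0], [0, 0, 0], 1]
  ]
}}

```text
time_s: 16.8
position: [511.8, -5.4, 215.6]
tool_rot: [[0.067, 0.998, -0.0], [0.998, -0.067, -0.0], [-0.0, -0.0, -1.0]]
ft_force: [-0.8, -0.1, -5.0]
opening: 0.125
gripper_force: 50.0
```

Run:
```python
from h import *
a=[]
for n in("side","top"):
    s=snapshot(n); cv2.imwrite(f"pics/{n}6.png",s["color"]); a.append(s["color"])
t=readout.sense(); print(t["position"],t["tool_rot"],t["ft_force"])
cv2.imwrite("pics/b6.png",np.hstack([cv2.resize(a[0][170:290,190:330],(467,400),interpolation=cv2.INTER_CUBIC),cv2.resize(a[1],None,fx=.59,fy=.59)[:240].copy() if 0 else cv2.resize(a[1][100:340,90:290],(333,400))]))
```

```text
[511.85220766  -5.41391084 215.66419933] [[ 6.69995152e-02  9.97752997e-01  1.45327015e-04]
 [ 9.97753007e-01 -6.69995065e-02 -6.39780899e-05]
 [-5.40974927e-05  1.49286967e-04 -9.99999987e-01]] [-0.49528691 -0.0920894  -4.75009908]
```

View pics/b6.png

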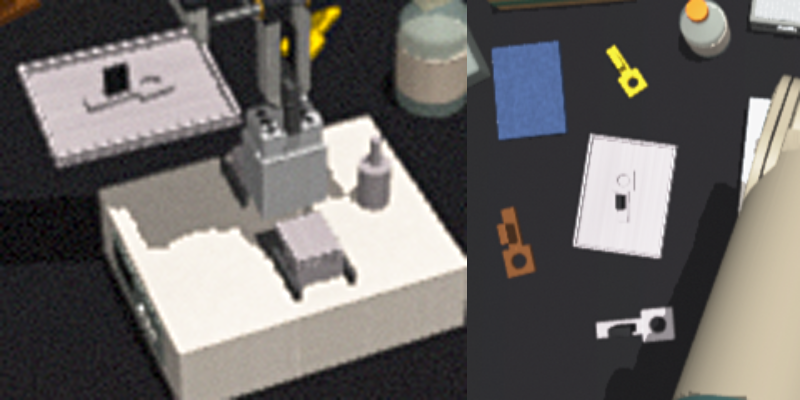

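The side view shows the block upright at about (285,160), clear above both jaws and over its well. The yoke is still flat in the tray, and the bystanders in the picture are where they were. Handing in.

```bash
python3 -c "
from bench import workorder; print(workorder.close_job())"
```

```text
the job is handed in; nothing more can be done
None
```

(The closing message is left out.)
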